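# Pop a tappet out of the bench dispenser and trap it on the chute

### The job

Press the red ejector key of the bench dispenser down with one fingertip so that the spring pops the steel tappet out of its cradle, and trap the tappet with the other finger once it is out on the sloping chute, before it slides away off the end. Only touch the tappet, do not lift or tip it, and leave the tin, the bearing race and the socket alone. Finish while still holding: one finger keeping the key down, the other keeping the tappet at rest on the chute.

Things in the scene. Friction and masses are not known exactly. Their poses are not given: they have to be found in the camera images.
- dispenser: Blue and bare-metal tappet dispenser fixed to the bench, 178 mm long (y) x 60 mm wide (x). Origin: centre of its underside; z up; +y is the way the tappet is ejected, downhill. In one straight line at x = 0 along y (mm): red key -81 to -51, brass pusher -44 to -40, level cradle -40 to -10, sloping chute -10 to +90. Nothing beside this line is higher than the side walls.
- key (a joint): Travel of the red key: 0 = up, 0.010 m = fully down. Pressed straight down; sprung, about 3 N to start moving it and 6 N fully down; it springs back up when let go.
- key_top (a point): Centre of the red key's flat top face, 42 mm (x) x 30 mm (y); it lies in the dispenser's frame at (0, -66, 72) mm with the key up, 62 mm with the key fully down. Axes as the dispenser's; moves with the key.
- cradle (a point): Centre of the level cradle floor where the tappet starts, in the dispenser's frame at (0, -27, 60) mm; axes as the dispenser's. Side walls of cradle and chute: 5 mm high above their floors, 5 mm thick, inner faces 28 mm apart; open above.
- gate (a point): Top of the red gate in front of the tappet, 12 mm wide (x), 3 mm thick (y -13 to -10 in the dispenser's frame), 8 mm above the cradle floor. One piece with the key: it sinks as far as the key is pressed, and lets the tappet go after about 8 mm. If the key is let go it rises again.
- pusher (a joint): Travel of the brass spring pusher behind the tappet: 0 = back, 0.030 m = fully out towards +y. Its spring always pushes (2.4 N back, 1.2 N out). Blade 20 mm wide (x), 4 mm thick, top 14 mm above the cradle floor.
- chute (a point): Middle of the chute floor's upper edge, in the dispenser's frame at (0, -10, 60) mm. Its y axis runs down the chute floor, 15 degrees below level, its z axis stands square on that floor. The floor is slippery steel, 38 mm wide and 104 mm long along its y; off its end a thing drops to the bench. An untrapped tappet runs off the end in well under a second.
- tappet: Bright steel bucket tappet, upright plain cylinder with a dark disc on top, 26 mm in diameter and 26 mm high, about 90 g, loose in the cradle between pusher and gate. Origin: centre of its underside, z along its axis.
- tin: Closed round silvery tin with a yellow band, 52 mm in diameter, 50 mm high, upright on the bench; bystander. Origin: centre of its underside.
- race: Steel bearing race lying flat on the bench, 54 mm outside, 32 mm inside, 16 mm high; bystander. Origin: centre of its underside.
- socket: Dark steel wrench socket standing on the bench, 30 mm in diameter, 40 mm high; bystander. Origin: centre of its underside.
There are look-alikes about, which are no part of the job. Several things look just like the dispenser: the one meant starts farthest to the robot's right. Leave any green or purple look-alike of the tappet alone.

How it is judged:
On the way, in this order (a step that is already met when the one before it is completed fails the run):
1. the ejector key is pressed while the tappet is still in its cradle (value of joint key above 0.004 m and y of tappet in the frame of chute below 0 m).
2. the tappet has popped out onto the chute and is trapped there by a finger (value of joint key above 0.006 m and contact force between the fingers and tappet above 0.03 N and y of tappet in the frame of chute between 0.004 and 0.095 m and z of tappet in the frame of chute below 0.006 m and linear speed of tappet below 0.02 m/s), for 0.3 s.
At the end, for the whole second after the job is handed in: Key still pressed at least 6 mm; the tappet's centre 4 to 95 mm down the chute from its upper edge (out of the cradle), standing on the chute floor (underside within 6 mm, axis within 0.5 rad of square to it), still (under 20 mm/s) and touched by a finger (over 0.03 N) (all of step 2 and z of tappet in the frame of chute above -0.004 m and angle between the z axis of tappet and the z axis of chute, either way round below 0.5 rad); the arm keeps its last pose, push and grip.
It fails at once if the tappet is lifted off the cradle or the chute (z of tappet in the frame of dispenser above 0.069 m or z of tappet in the frame of chute above 0.01 m).
It fails at once if the tappet slides off the end or side of the chute (y of tappet in the frame of chute above 0.106 m or x of tappet in the frame of dispenser above 0.02 m or x of tappet in the frame of dispenser below -0.02 m or z of tappet in the frame of dispenser below 0.02 m).
It fails at once if the tappet is tipped over (angle between tappet's own z axis and vertical above 0.7 rad).
It fails at once if a bystander is moved by more than 15 mm (distance of any of tin, race, socket from where it was at the start of the episode above 0.015 m).
It also fails if it takes over 29 s, if anything falls off the work surface, if the arm or the gripper's body presses on something with over 40 N, if the wrist force passes 120 N, or if a joint passes its speed limit or range.

### The arm

A 7-joint arm with a two-finger parallel gripper is mounted at the origin on the work surface. World frame = base frame: x ahead of the robot, y to its left, z up, the work surface at z = 0. Lengths are in m, angles in rad, forces in N, time in s.
With the tool pointing down it reaches from about 0.425 to 0.925 m from the base axis. Payload 6.8 kg.
Tool frame: the origin (TCP) lies on the centre line of the jaws, within the pads' length; the fingertips stand 8 mm ahead of it and the grasp point (between the pads) lies 11 mm behind it (r.finger_overhang is the distance from the TCP to the fingertips, in m); x points along the fingers, z is the direction in which the jaws open and shut, and the axes are right-handed (so a half turn about x gives the same grasp; the last joint's range is limited). The gripper opens to 85 mm and grips with 20 to 120 N. Pads are 22 mm wide; open, the fingers measure 114 mm over their backs; the gripper's body (76 mm by 85 mm) begins 54 mm behind the grasp point. The pads swing forward as they close: fully open they stand 13 mm farther back than shut.
Start: joints at [1.227, 0.477, 0.022, 1.555, -0.011, 1.109, -0.083], TCP at [0.158, -0.656, 0.239] pointing down, gripper open.
Joint ranges: [-2.96, 2.96], [-0.34, 2.1], [-1.41, 1.46], [0.24, 2.44], [-1.37, 4.51], [0.17, 1.92], [-2.96, 2.96]. Speed limits (rad/s): [2.39, 2.39, 3.14, 3.14, 3.14, 3.14, 3.14].

### API

Orientations are given as a rotation vector (axis times angle).
In Python, from bench import r gives the robot as it stands. The module is installed in compiled form; this text tells all that it offers.
- The arm moves only by the tool play_rows, never from a script. Its argument "plan" is a list of rows, each a list of 5 numbers: the opening, from -1 (shut) to 1 (fully open), then the shift along the world's x, y, z in m, then the turn about the world's z in rad. A call has 1 to 10 rows; each row is the pose to reach, as a shift and turn from the pose commanded when the call began; what a row does not reach only later rows make up. A row lasts 1/10 s, in which the tool goes at most 50 mm and 8.59 degrees, less where a joint would pass 70% of its speed; a pose out of reach is approached as far as the arm can. A call with a gripper value outside its range is refused whole. The fingers move at their own pace and stop on an object; "force" is the grip in N (left out, the last holds). Time passes only in rows, so rows that repeat a pose let the fingers close. It gives the time, the measured TCP pose, the force and the opening at its end, in the units of the state.
- r.get_obs(): the state, without advancing time (a new reading comes with each control period).
- r.grab_frame(name): name is "side" or "top"; returns a dict with "pixels" (384x512x3 uint8, blue, green, red), "z_map" (384x512 float32, m along the optical axis (not along the pixel's ray), 0 where there is no reading), "vfov" (degrees; the focal length in pixels is half the picture's height over the tangent of half this angle, whatever the lens; pixels are square), "cx", "cy" (the principal point, pixels), "R" (3x3) and "t" (3): a world point X has camera coordinates R X + t. Camera axes: x right, y down, z forward; pixel columns grow to the right and rows downward; lengths in m; the calibration is good to about 2 mm. A picture is of the moment at which its call begins.
- r.hand_in(): hands the job in, once; it reports no verdict.
Trained networks look in a picture, given as the dict that the camera call returned (one of the last four; its "shot" number tells which), for a name from the list of things; names that differ only in an ending like _2 or _b are one class to them, and where a whole thing is asked for, a point or a joint stands for the part that bears it (a point fixed in the world has none). Each returns a list of dicts, best first, with "conf" (0 to 1); they miss things now and then, are a little off and sometimes report something else, mostly with a low value. They report only what shows in the picture. A call takes as long as a camera call. They do not tell look-alikes from the thing itself.
- r.outline_of(picture, label): "mask" (384x512 bool, what is visible of it) and "bbox" ([left, top, right, bottom] as shares, 0 to 1, of the picture: columns of its width, rows of its height, round what is visible of it).
- r.pinpoint(picture, label): "position" ([column, row] as shares, 0 to 1, of the picture: columns of its width, rows of its height: a listed point, or the origin of a listed thing).
The state is a dict: "clock": time; "joints": joint angles; "qvel": joint speeds; "tau": joint torques, N m; "tcp_pos": TCP position; "orientation": TCP orientation; "contact_force": force on the tool from outside, world axes, zero at the start; "moment": the same for the moment, N m; "grip_width": finger opening in m.
Only numpy, scipy, OpenCV 4.12 (cv2) and the standard library are available. Lean on these libraries where they do the work, as an engineer would, in place of code of your own. Each camera call takes 0.05 s, during which the arm holds its last target.

## Working session

There is one attempt and no reset: what is moved stays moved. The work goes in short steps, Python scripts to look and compute and a tool call to move; the robot and the scene stay as the last step left them, time stands still between calls to the robot, and variables do not carry over. Pictures are saved under pics/ and viewed, and the job is handed in when it is done.

Besides the shell and the picture viewer there is one more tool, called after "Call:" as name([rows], argument=value, ...), one row to a line, values as JSON. play_rows: Moves the arm, as the interface text tells. Its arguments: {"type":"object","properties":{"plan":{"type":"array","items":{"type":"array","items":{"type":"number"}}},"force":{"type":"number"}},"required":["plan"]}

```bash
mkdir -p pics
cat > h.py <<'E'
import numpy as np, cv2
from bench import r
def foc(f): return f["pixels"].shape[0]/2/np.tan(np.radians(f["vfov"])/2)
def world(f,u,v,z=None):
    F=foc(f); z=f["z_map"][int(round(v)),int(round(u))] if z is None else z
    c=np.array([(u-f["cx"])/F*z,(v-f["cy"])/F*z,z]); return f["R"].T@(c-f["t"])
def cloud(f):
    F=foc(f); z=f["z_map"]; H,W=z.shape; u,v=np.meshgrid(np.arange(W),np.arange(H))
    c=np.stack([(u-f["cx"])/F*z,(v-f["cy"])/F*z,z],-1); P=(c-f["t"])@f["R"]; P[z==0]=np.nan; return P
def proj(f,X):
    F=foc(f); c=f["R"]@np.asarray(X)+f["t"]; return c[0]/c[2]*F+f["cx"],c[1]/c[2]*F+f["cy"]
E
python3 - <<'E'
from h import *
o=r.get_obs(); print(o, r.finger_overhang)
for n in("top","side"):
    f=r.grab_frame(n); cv2.imwrite(f"pics/{n}0.png",f["pixels"]); P=cloud(f)
    print(n,f["vfov"],f["R"].round(3).tolist(),f["t"].round(3))
    for l in("dispenser","tappet","key_top","cradle","chute","tin","race","socket"):
        for d in r.pinpoint(f,l):
            u,v=d["position"][0]*512,d["position"][1]*384
            print(l,round(d["conf"],2),round(u),round(v),P[min(int(v),383),min(int(u),511)].round(3))
E
```

```text
{'clock': 0.0, 'joints': array([ 1.2268914 ,  0.47781013,  0.02230557,  1.55646695, -0.01152983,
        1.10931047, -0.08309584]), 'qvel': array([-0.0021527 , -0.00105868,  0.00061035,  0.0012875 , -0.00012703,
       -0.00023683,  0.00053152]), 'tau': array([ 5.30105881e-04, -5.96443534e+01,  1.60788048e+00, -2.81197912e+01,
        1.23657405e-02,  9.39902879e-03, -1.33995735e-05]), 'tcp_pos': array([ 0.1575732 , -0.65574139,  0.23831177]), 'orientation': array([ 1.03485307,  1.31314417, -1.033052  ]), 'contact_force': array([-0.6118896 , -0.23939392, -0.01183593]), 'moment': array([-0.05635037,  0.01975515, -0.00746617]), 'grip_width': 0.08546045207475687} 0.008
top 50.047531983680905 [[0.008, -1.0, -0.003], [-0.994, -0.008, -0.106], [0.106, 0.004, -0.994]] [0.064 0.61  0.923]
dispenser 0.95 269 227 [0.516 0.033 0.059]
dispenser 0.7 243 113 [0.778 0.094 0.063]
dispenser 0.67 169 245 [0.477 0.257 0.062]
dispenser 0.31 297 216 [ 0.543 -0.028  0.073]
tappet 0.68 281 223 [0.527 0.008 0.086]
tappet 0.67 291 176 [ 0.638 -0.019  0.029]
tappet 0.62 328 209 [ 0.559 -0.105  0.029]
key_top 
[... 785 characters left out ...]
5 0.291 0.046]
dispenser 0.55 242 261 [0.57  0.152 0.021]
tappet 0.7 332 204 [ 0.556 -0.095  0.011]
tappet 0.7 275 211 [ 0.636 -0.013  0.005]
tappet 0.63 316 215 [0.52  0.02  0.063]
tappet 0.62 321 210 [0.515 0.014 0.07 ]
key_top 0.89 248 275 [0.503 0.213 0.072]
key_top 0.65 320 195 [ 0.53  -0.001  0.086]
key_top 0.6 191 163 [0.814 0.035 0.072]
cradle 0.87 317 212 [0.52  0.018 0.068]
cradle 0.76 246 300 [0.482 0.239 0.06 ]
cradle 0.7 181 176 [0.805 0.071 0.06 ]
chute 0.68 240 306 [0.476 0.256 0.066]
chute 0.57 175 183 [0.795 0.095 0.059]
chute 0.56 319 215 [0.518 0.017 0.061]
race 0.86 385 270 [0.387 0.024 0.016]
socket 0.71 251 227 [0.638 0.053 0.002]
socket 0.35 316 218 [0.517 0.024 0.058]
```

View pics/top0.png

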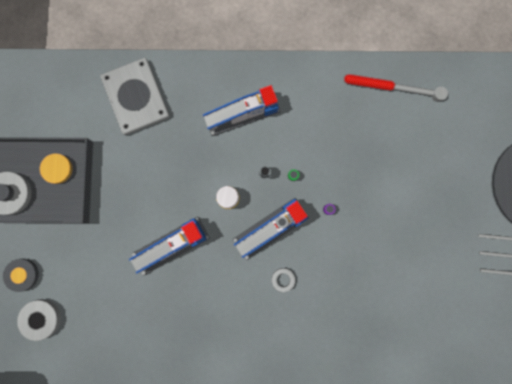

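View pics/side0.png

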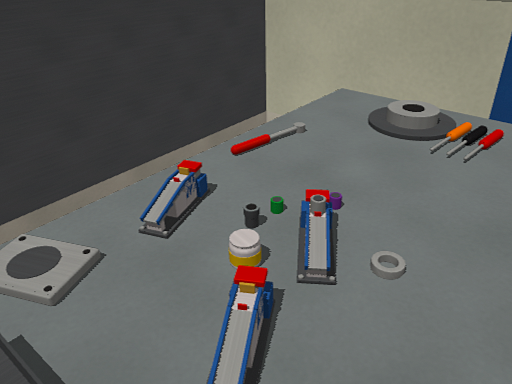

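Three dispensers show in the top picture: (272,228), (243,110) and (168,246). The robot's right is image right (lowest y), so the one meant is (272,228). It is also the only one holding a bare-steel tappet. Next I'll confirm that with a crop and fit its pose.

Run:
```python
from h import *
from scipy.spatial.transform import Rotation as Ro
o=r.get_obs(); print(Ro.from_rotvec(o["orientation"]).as_matrix().round(3))
ft=r.grab_frame("top"); fs=r.grab_frame("side")
a=cv2.resize(ft["pixels"][190:265,225:325],None,fx=4,fy=4,interpolation=cv2.INTER_CUBIC)
b=cv2.resize(fs["pixels"][180:290,280:380],None,fx=4,fy=4,interpolation=cv2.INTER_CUBIC)
c=np.zeros((440,800,3),np.uint8); c[:300,:400]=a; c[:,400:]=b; cv2.imwrite("pics/crop1.png",c)
for n,f in(("top",ft),("side",fs)):
    P=cloud(f); px=f["pixels"].astype(int)
    reg=(P[...,0]>.42)&(P[...,0]<.60)&(P[...,1]>-.06)&(P[...,1]<.14)&(P[...,2]>.012)
    k,lab,st,_=cv2.connectedComponentsWithStats(reg.astype(np.uint8)); print(n,st[1:].tolist())
    red=reg&(px[...,2]>150)&(px[...,1]<70)&(px[...,0]<70)&(abs(P[...,2]-.072)<.004)
    Q=P[red]; print("red",len(Q),Q.mean(0).round(4),cv2.minAreaRect((Q[:,:2]*1000).astype(np.float32)))
    Q=P[reg&(P[...,2]>.02)]; print("all>20mm",len(Q),cv2.minAreaRect((Q[:,:2]*1000).astype(np.float32)), Q.mean(0))
    t=reg&(P[...,2]>.0825)&(P[...,2]<.09); Q=P[t]; print("tappet top",len(Q),Q.mean(0).round(4),Q.min(0),Q.max(0))
    np.save(n+"P.npy",P)
```

```text
[[ 0.     0.972  0.234]
 [-0.     0.234 -0.972]
 [-1.     0.     0.   ]]
top [[222, 190, 18, 19, 291], [234, 199, 75, 59, 1439], [276, 210, 1, 1, 1], [271, 215, 1, 1, 1], [262, 221, 1, 1, 1], [264, 220, 1, 1, 1], [248, 229, 2, 1, 2], [244, 231, 1, 1, 1], [242, 233, 1, 1, 1], [246, 232, 1, 1, 1], [234, 238, 2, 2, 2], [270, 243, 1, 1, 1], [252, 254, 1, 1, 1], [246, 258, 1, 1, 1], [278, 268, 9, 2, 12]]
red 220 [ 0.55   -0.0278  0.0726] ((550.0029296875, -27.658355712890625), (38.928714752197266, 28.63650894165039), 34.618316650390625)
all>20mm 1711 ((557.949462890625, 57.502113342285156), (154.86883544921875, 174.80490112304688), 30.55561637878418) [0.5259369  0.04187646 0.05638975]
tappet top 104 [0.5282 0.0058 0.0869] [ 0.51635915 -0.00528593  0.08325448] [0.54023116 0.01662252 0.08987485]
side [[300, 189, 32, 87, 2251], [233, 229, 28, 35, 453], [372, 253, 3, 3, 3], [371, 257, 1, 1, 1], [301, 277, 1, 1, 1], [329, 278, 1, 1, 1]]
red 157 [ 0.5497 -0.0256  0.0716] ((537.1204833984375, -8.23138427734375), (39.353511810302734, 70.98966979980469), 34.00746154785156)
all>20mm 2555 ((555.716552734375, 60.19361877441406), (154.9486541748047, 174.22412109375), 30.53624725341797) [0.51655328 0.05451717 0.05147902]
tappet top 120 [0.5258 0.0099 0.0855] [ 0.51396032 -0.00540746  0.08252668] [0.53982279 0.02112689 0.08776265]
```

View pics/crop1.png

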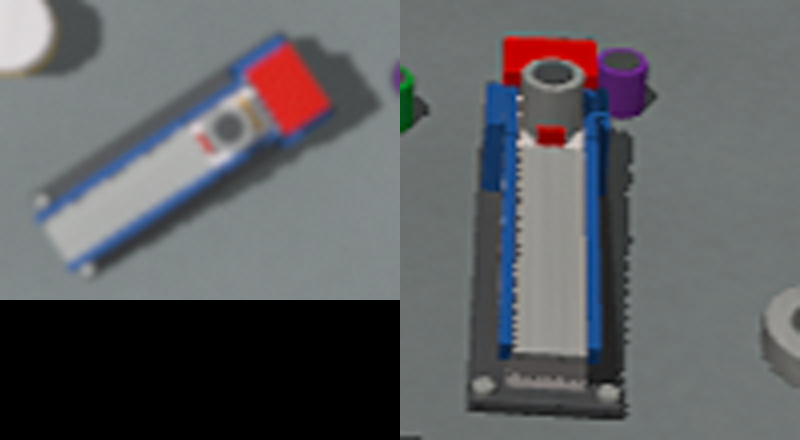

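Run:
```python
import numpy as np
from scipy.optimize import least_squares,minimize
def H(x,y):
    h=np.full(x.shape,np.nan)
    ch=(abs(x)<19)&(y>-10)&(y<88); fl=60-(y+10)*np.tan(np.radians(15))
    h=np.where(ch,fl+np.where(abs(x)>14,5,0),h)
    h=np.where((abs(x)<21)&(y>-81)&(y<-51),72,h)
    h=np.where(np.hypot(x,y+27)<13,86,h)
    return h
for names in(("top",),("side",),("top","side")):
    Q=np.concatenate([np.load(n+"P.npy").reshape(-1,3) for n in names])*1000
    Q=Q[np.isfinite(Q).all(1)&(Q[:,0]>420)&(Q[:,0]<610)&(Q[:,1]>-70)&(Q[:,1]<140)&(Q[:,2]>25)&(Q[:,2]<92)]
    def cost(p):
        c,s=np.cos(p[2]),np.sin(p[2]); d=Q[:,:2]-p[:2]
        x=d@[c,s]; y=d@[-s,c]; sel=np.hypot(x,y)<105
        e=H(x,y)-Q[:,2]; e=np.where(np.isnan(e),8,e)
        return np.minimum(abs(e),8)[sel].sum()
    best=None
    for x in np.arange(500,530,3):
     for y in np.arange(15,45,3):
      for a in np.radians(np.arange(25,42,2)):
        v=cost((x,y,a))
        if best is None or v<best[0]: best=(v,x,y,a)
    m=minimize(cost,best[1:],method="Nelder-Mead",options=dict(initial_simplex=np.array(best[1:])+np.array([[0,0,0],[2,0,0],[0,2,0],[0,0,.04]])))
    p=m.x;c,s=np.cos(p[2]),np.sin(p[2])
    print(names,len(Q),m.fun/len(Q),p[:2].round(1),np.degrees(p[2]).round(2))
    for y in(-66,-27): print(y,(p[:2]+y*np.array([-s,c])).round(1))
```

```text
('top',) 1751 2.5389650142366635 [513.4  27.9] 34.03
-66 [550.3 -26.8]
-27 [528.5   5.5]
('side',) 2547 2.5077145098847637 [513.3  27.8] 34.05
-66 [550.2 -26.9]
-27 [528.4   5.5]
('top', 'side') 4298 2.5281534497976015 [513.3  27.9] 34.02
-66 [550.3 -26.8]
-27 [528.4   5.5]
```

Both cameras agree on the fit: dispenser at (513.3, 27.9) mm, yaw 34.0°. The key and tappet positions it predicts also match the clusters I segmented. Now I'll move to a hover above it.

Call:
play_rows([
  [0.65,0.02,0.035,0,0.04],
  [0.65,0.045,0.077,0,0.08],
  [0.65,0.07,0.12,0,0.12],
  [0.65,0.095,0.163,0,0.16],
  [0.65,0.12,0.206,0,0.2],
  [0.65,0.145,0.249,0,0.24],
  [0.65,0.17,0.292,0,0.28],
  [0.65,0.195,0.335,0,0.32],
  [0.65,0.22,0.378,0,0.358],
  [0.65,0.24,0.413,0,0.358],
], force=40)

```text
clock: 2.0
tcp_pos: [0.399, -0.2407, 0.2398]
orientation: [0.76, 1.433, -0.759]
contact_force: [0.0, -0.7, -0.1]
grip_width: 0.0703
```

Call:
play_rows([
  [0.65,0.02,0.035,0,0],
  [0.65,0.045,0.077,0,0],
  [0.65,0.07,0.12,-0.01,0],
  [0.65,0.095,0.163,-0.03,0],
  [0.65,0.12,0.206,-0.06,0],
  [0.65,0.1367,0.2354,-0.09,0],
  [0.65,0.1367,0.2354,-0.09,0],
  [0.65,0.1367,0.2354,-0.09,0],
])

```text
clock: 2.8
tcp_pos: [0.534, -0.0065, 0.1482]
orientation: [0.759, 1.436, -0.76]
contact_force: [-0.4, -0.5, 0.1]
grip_width: 0.0707
```

Run:
```python
from h import *
from scipy.spatial.transform import Rotation as Ro
o=r.get_obs(); print(o["clock"],o["tcp_pos"],o["grip_width"],o["contact_force"]); M=Ro.from_rotvec(o["orientation"]).as_matrix(); print(M.round(4),np.degrees(np.arctan2(M[1,2],M[0,2])))
np.save("tool.npy",np.c_[M,o["tcp_pos"]])
f=r.grab_frame("side"); P=cloud(f); np.save("sideP2.npy",P)
L=(P-o["tcp_pos"])@M
cv2.imwrite("pics/s2.png",cv2.resize(f["pixels"][60:300,200:420],None,fx=2.5,fy=2.5))
# finger points: z along jaws, x along fingers
m=(abs(L[...,0])<.03)&(abs(L[...,1])<.02)&(abs(L[...,2])<.07)
Q=L[m]*1000
for s in(-1,1):
    q=Q[np.sign(Q[:,2])==s]
    print(s,len(q)); 
    if len(q): print("x max",np.percentile(q[:,0],[50,90,95,98,100]).round(1),"z",np.percentile(q[:,2],[0,2,10,50,90,98,100]).round(1),"y",np.percentile(q[:,1],[2,50,98]).round(1))
```

```text
2.8 [ 0.53397624 -0.00654398  0.14820503] 0.07068432886089354 [-0.41482181 -0.51524673  0.13852568]
[[-2.400e-03  8.272e-01  5.619e-01]
 [ 7.000e-04  5.619e-01 -8.272e-01]
 [-1.000e+00 -1.600e-03 -1.900e-03]] -55.810195526219516
-1 244
x max [-16.5  -3.3  -1.8  -0.3   0.3] z [-50.5 -49.9 -49.1 -46.  -40.8 -39.2 -35.6] y [-9.4  1.5 11.9]
1 53
x max [-20.1 -16.5 -15.3 -12.4  -2.4] z [32.5 33.5 33.9 35.6 36.8 38.2 38.3] y [-8.6 -0.2 11.8]
```

View pics/s2.png

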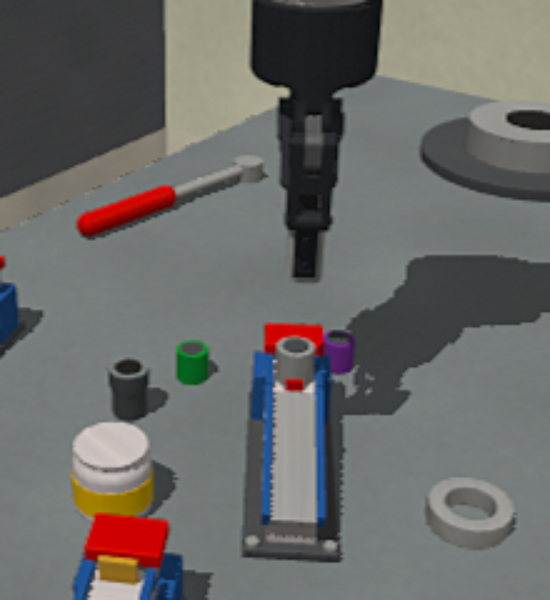

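```bash
python3 - <<'E'
import numpy as np
T=np.load("tool.npy"); P=np.load("sideP2.npy"); L=(P-T[:,3])@T[:,:3]*1000
for a in range(-40,4,4):
    m=(L[...,0]>=a)&(L[...,0]<a+4)&(abs(L[...,1])<20)
    for s in(-1,1):
        q=L[m&(np.sign(L[...,2])==s)&(abs(L[...,2])<70)]
        if len(q)>2: print(a,s,len(q),"z",np.percentile(q[:,2],[0,10,50,90,100]).round(1),"y",q[:,1].min().round(1),q[:,1].max().round(1))
E
python3 - <<'E'
import sys; sys.path.insert(0,'.')
from h import *
o=r.get_obs(); print(o["clock"],o["tcp_pos"],o["qvel"].round(4))
E
```

```text
-40 -1 17 z [-51.3 -51.  -49.2 -48.3 -47.9] y -5.0 6.9
-36 -1 26 z [-49.7 -49.5 -47.7 -41.5 -40.2] y -9.9 11.2
-32 -1 35 z [-49.1 -48.8 -46.4 -40.9 -40.1] y -8.7 11.0
-28 -1 40 z [-50.3 -49.8 -47.8 -41.5 -38.9] y -8.9 10.8
-28 1 7 z [34.2 34.4 34.6 35.7 35.9] y -9.8 11.9
-24 -1 36 z [-50.5 -49.7 -47.5 -40.4 -35.6] y -9.1 12.1
-24 1 20 z [32.5 33.8 35.8 37.6 38.3] y -8.3 11.7
-20 -1 31 z [-49.6 -49.1 -47.5 -40.7 -40.2] y -9.4 11.9
-20 1 23 z [33.5 34.1 35.6 36.8 38.2] y -8.6 11.5
-16 -1 33 z [-49.7 -48.4 -45.1 -41.3 -40.5] y -9.6 11.8
-12 -1 37 z [-49.5 -48.8 -46.6 -41.  -39. ] y -9.9 11.5
-8 -1 22 z [-48.  -47.2 -43.  -40.8 -39.8] y -8.7 11.2
-4 -1 24 z [-43.2 -42.6 -41.6 -40.9 -38.5] y -8.8 11.2
0 -1 3 z [-40.6 -40.5 -40.1 -39.7 -39.7] y -4.4 3.3
2.85 [ 0.53414347 -0.00822709  0.14914745] [ 0.0289 -0.0312  0.0183 -0.0015  0.0001  0.002   0.0008]
```

Call:
play_rows([
  [0.73,0.001,0.0023,-0.015,-0.003],
  [0.73,0.001,0.0023,-0.035,-0.003],
  [0.73,0.001,0.0023,-0.05,-0.003],
  [0.73,0.001,0.0023,-0.057,-0.003],
  [0.73,0.001,0.0023,-0.057,-0.003],
  [0.73,0.001,0.0023,-0.057,-0.003],
  [0.73,0.001,0.0023,-0.057,-0.003],
])

```text
clock: 3.55
tcp_pos: [0.536, -0.0056, 0.0931]
orientation: [0.765, 1.431, -0.763]
contact_force: [0.1, 0.2, 0.2]
grip_width: 0.0739
```

```bash
cat > chk.py <<'E'
import sys
from h import *
from scipy.spatial.transform import Rotation as Ro
o=r.get_obs(); M=Ro.from_rotvec(o["orientation"]).as_matrix()
e=np.array([-np.sin(np.radians(34.03)),np.cos(np.radians(34.03))]); ex=np.array([e[1],-e[0]]); d=o["tcp_pos"][:2]-[.5133,.0279]
print(round(o["clock"],2),o["tcp_pos"].round(4),o["grip_width"].round(4),o["contact_force"].round(2),"disp xy mm",(1000*d@ex).round(1),(1000*d@e).round(1),"yaw",np.degrees(np.arctan2(M[1,2],M[0,2])).round(2))
im=[]
for n,(u,v) in(("side",(318,215)),("top",(275,220))):
    f=r.grab_frame(n); im.append(cv2.resize(f["pixels"][v-75:v+75,u-50:u+50],None,fx=4,fy=4,interpolation=cv2.INTER_CUBIC))
    P=cloud(f)
    if n=="side":
        D=np.stack([(P[...,:2]-[.5133,.0279])@ex,(P[...,:2]-[.5133,.0279])@e,P[...,2]],-1)*1000; np.save("D.npy",D)
        L=(P-o["tcp_pos"])@M*1000; m=(L[...,2]<-28)&(L[...,2]>-60)&(abs(L[...,1])<9)&(L[...,0]>-12)&(D[...,2]>66)
        q=L[m]; print("B tip ahead of TCP",np.percentile(q[:,0],[90,98,100]).round(1),"z range",np.percentile(q[:,2],[2,50,98]).round(1)) if len(q) else 0
cv2.imwrite("pics/"+sys.argv[1],np.hstack(im))
E
python3 chk.py c3.png
```

```text
Traceback (most recent call last):
  File "chk.py", line 6, in <module>
    print(round(o["clock"],2),o["tcp_pos"].round(4),o["grip_width"].round(4),o["contact_force"].round(2),"disp xy mm",(1000*d@ex).round(1),(1000*d@e).round(1),"yaw",np.degrees(np.arctan2(M[1,2],M[0,2])).round(2))
                                                    ^^^^^^^^^^^^^^^^^^^^^
AttributeError: 'float' object has no attribute 'round'
```

```bash
sed -i 's/o\["grip_width"\].round(4)/round(o["grip_width"],4)/' chk.py; python3 chk.py c3.png
```

```text
3.55 [ 0.536  -0.0056  0.0931] 0.0739 [0.13 0.16 0.18] disp xy mm 0.1 -40.5 yaw -56.16
B tip ahead of TCP [24.8 26.  26.3] z range [-50.5 -41.8 -28.3]
```

View pics/c3.png

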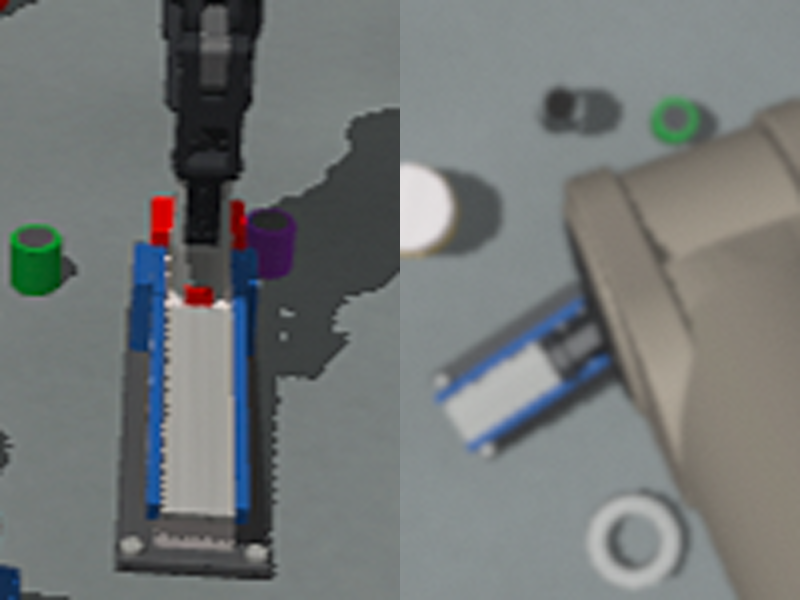

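The picture shows finger B at about (205,215) in the left crop, centred over the chute just ahead of the gate at (200,295). The tappet is still in place. Now I'll descend to first contact with the key.

Call:
play_rows([
  [0.73,0,0,-0.008,0],
  [0.73,0,0,-0.013,0],
  [0.73,0,0,-0.016,0],
  [0.73,0,0,-0.018,0],
  [0.73,0,0,-0.018,0],
  [0.73,0,0,-0.018,0],
])

```text
clock: 4.25
tcp_pos: [0.5354, -0.0056, 0.0743]
orientation: [0.764, 1.432, -0.764]
contact_force: [-0.5, 0.0, -1.6]
grip_width: 0.0737
```

```bash
python3 chk.py c4.png
```

```text
4.25 [ 0.5354 -0.0056  0.0743] 0.0737 [-0.46  0.04 -1.65] disp xy mm -0.4 -40.1 yaw -56.15
B tip ahead of TCP [-1.5  7.9  8. ] z range [-50.  -43.9 -32.4]
```

View pics/c4.png

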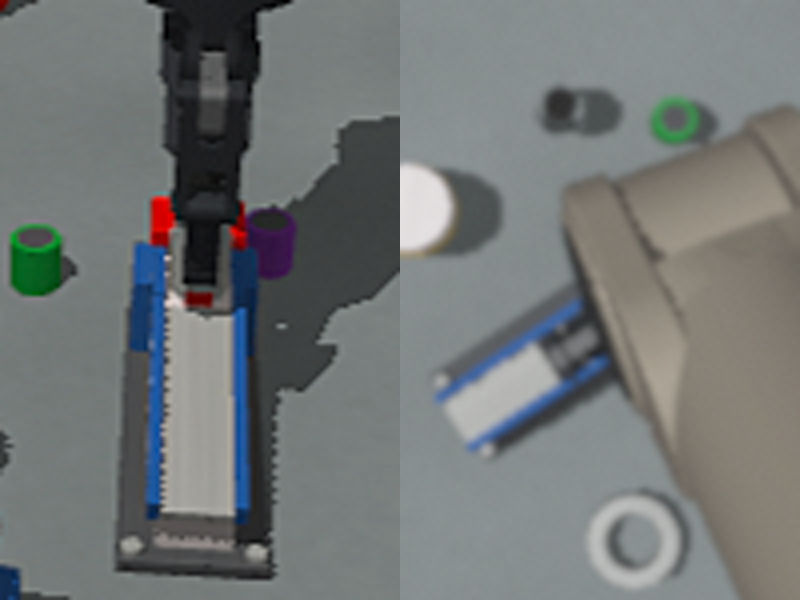

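Call:
play_rows([
  [0.73,0,0,-0.001,0],
  [0.73,0,0,-0.002,0],
  [0.73,0,0,-0.003,0],
  [0.73,0,0,-0.004,0],
  [0.73,0,0,-0.004,0],
  [0.73,0,0,-0.004,0],
  [0.73,0,0,-0.004,0],
])

```text
clock: 5.05
tcp_pos: [0.5355, -0.0057, 0.0704]
orientation: [0.764, 1.432, -0.764]
contact_force: [-0.2, 0.3, 2.3]
grip_width: 0.0739
```

```bash
cat > st.py <<'E'
from bench import r
o=r.get_obs(); print(round(o["clock"],2),o["tcp_pos"].round(4),round(o["grip_width"],4),o["contact_force"].round(2))
E
python3 st.py
```

```text
5.05 [ 0.5355 -0.0057  0.0704] 0.0739 [-0.17  0.3   2.32]
```

Call:
play_rows([
  [0.73,0,0,-0.001,0],
  [0.73,0,0,-0.002,0],
  [0.73,0,0,-0.003,0],
  [0.73,0,0,-0.004,0],
  [0.73,0,0,-0.004,0],
  [0.73,0,0,-0.004,0],
])

```text
clock: 5.65
tcp_pos: [0.5354, -0.0057, 0.0663]
orientation: [0.764, 1.432, -0.764]
contact_force: [-0.9, 0.0, 3.1]
grip_width: 0.0739
```

```bash
python3 chk.py c5.png
python3 - <<'E'
import numpy as np
D=np.load('D.npy')
m=(abs(D[...,0])>10)&(abs(D[...,0])<20)&(D[...,1]>-80)&(D[...,1]<-53)&(D[...,2]>55)&(D[...,2]<76)
print("key z",m.sum(),np.percentile(D[m][:,2],[10,50,90]))
E
```

```text
5.65 [ 0.5354 -0.0057  0.0663] 0.0739 [-0.89  0.03  3.15] disp xy mm -0.4 -40.2 yaw -56.15
B tip ahead of TCP [-1.8 -0.9 -0.5] z range [-49.9 -44.  -41.9]
key z 38 [66.23344483 66.74624809 67.77688248]
```

View pics/c5.png

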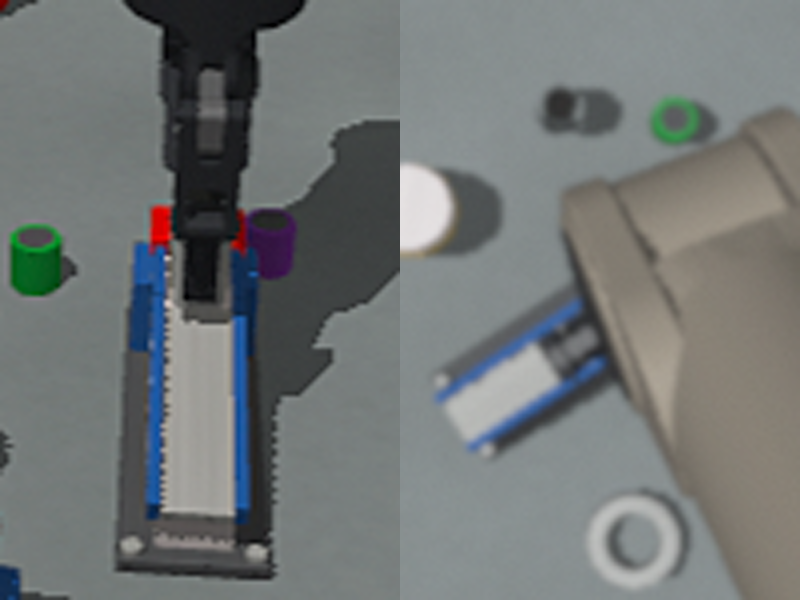

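The key is about 5 mm down and the tappet is still in the cradle, with finger B blocking ahead of it. Next I'll press on past the release point.

Call:
play_rows([
  [0.73,0,0,-0.001,0],
  [0.73,0,0,-0.002,0],
  [0.73,0,0,-0.003,0],
  [0.73,0,0,-0.0035,0],
  [0.73,0,0,-0.0035,0],
  [0.73,0,0,-0.0035,0],
  [0.73,0,0,-0.0035,0],
])

```text
clock: 6.45
tcp_pos: [0.5355, -0.0056, 0.0629]
orientation: [0.764, 1.432, -0.764]
contact_force: [-0.8, -0.4, 5.4]
grip_width: 0.0737
```

```bash
cat > kz.py <<'E'
import numpy as np
D=np.load('D.npy')
m=(abs(D[...,0])>10)&(abs(D[...,0])<20)&(D[...,1]>-80)&(D[...,1]<-53)&(D[...,2]>55)&(D[...,2]<76)
print("key z",m.sum(),np.percentile(D[m][:,2],[10,50,90]))
m=(abs(D[...,0])<13.5)&(abs(D[...,0])>11.5)&(D[...,1]>-45)&(D[...,1]<50)&(D[...,2]>70)
print("tappet side pts",m.sum(),D[m].round(1)[:8].tolist())
m=(abs(D[...,0])<13)&(D[...,1]>-45)&(D[...,1]<60)&(D[...,2]>81)&(D[...,2]<90)
if m.sum(): print("z81-90 y",np.percentile(D[m][:,1],[0,5,50,95,100]).round(1))
E
python3 chk.py c6.png; python3 kz.py
```

```text
6.45 [ 0.5355 -0.0056  0.0629] 0.0737 [-0.85 -0.4   5.38] disp xy mm -0.4 -40.2 yaw -56.15
B tip ahead of TCP [-3.9 -3.2 -3.2] z range [-50.4 -48.5 -42.4]
key z 40 [62.16812643 63.40528298 64.64089314]
tappet side pts 542 [[13.2, 6.7, 393.9], [12.1, 10.5, 394.4], [-12.4, 10.6, 394.4], [13.2, 6.8, 392.8], [12.0, 9.8, 393.2], [-12.4, 12.5, 393.5], [13.2, 10.2, 392.0], [11.9, 7.8, 391.8]]
z81-90 y [-16.1 -12.8   9.1  11.7  12.2]
```

View pics/c6.png

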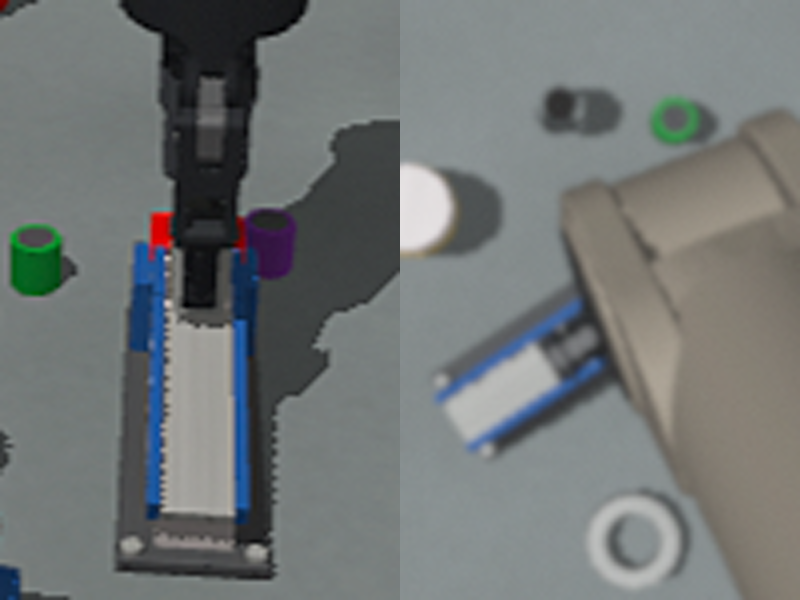

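```bash
cat > tp.py <<'E'
import numpy as np
D=np.load('D.npy')
for z in range(62,90,4):
    m=(abs(D[...,0])<13.5)&(D[...,1]>-35)&(D[...,1]<60)&(D[...,2]>z)&(D[...,2]<z+4)
    q=D[m]
    for lo,hi in((-13.5,-10.5),(-10,10),(10.5,13.5)):
        a=q[(q[:,0]>lo)&(q[:,0]<hi)]
        if len(a): print(z,(lo,hi),len(a),"y",np.percentile(a[:,1],[0,50,100]).round(1))
E
python3 tp.py
```

```text
62 (-13.5, -10.5) 1 y [-11.9 -11.9 -11.9]
62 (-10, 10) 15 y [1.9 3.1 5.6]
66 (-13.5, -10.5) 1 y [-12. -12. -12.]
66 (-10, 10) 12 y [2.3 3.7 4.5]
66 (10.5, 13.5) 2 y [2.9 3.3 3.6]
70 (-13.5, -10.5) 3 y [-11.1  -9.6  -9.4]
70 (-10, 10) 22 y [ 2.   7.7 10.3]
70 (10.5, 13.5) 4 y [-11.2  -3.1   3.7]
74 (-13.5, -10.5) 3 y [-17.2 -11.5  -8.4]
74 (-10, 10) 26 y [ 2.5  8.9 12.2]
74 (10.5, 13.5) 5 y [-12.5  -3.2   2.2]
78 (-13.5, -10.5) 1 y [-15.6 -15.6 -15.6]
78 (-10, 10) 23 y [ 2.7  9.4 11.3]
78 (10.5, 13.5) 2 y [-11.5 -11.2 -10.8]
82 (-13.5, -10.5) 2 y [-13.9 -13.6 -13.4]
82 (-10, 10) 23 y [ 2.2 10.  12.2]
82 (10.5, 13.5) 4 y [-16.1 -11.7   2. ]
86 (-10, 10) 27 y [ 0.2  9.9 11.9]
86 (10.5, 13.5) 3 y [-16.    2.5   2.6]
```

The tappet's flanks now sit at y ≈ -11.5 (about -22 before), so it is released and resting against finger B, with its centre near y = -16. Next I'll draw the hand slowly downhill with the key held down.

Call:
play_rows([
  [0.73,-0.001,0.0015,0,0],
  [0.73,-0.0025,0.0037,0,0],
  [0.73,-0.004,0.0059,0,0],
  [0.73,-0.0055,0.0081,0,0],
  [0.73,-0.007,0.0104,0,0],
  [0.73,-0.0085,0.0126,0,0],
  [0.73,-0.01,0.0148,0,0],
  [0.73,-0.0115,0.017,0,0],
  [0.73,-0.013,0.0193,0,0],
  [0.73,-0.0145,0.0215,0,0],
])

```text
clock: 7.55
tcp_pos: [0.5209, 0.0159, 0.0629]
orientation: [0.764, 1.432, -0.764]
contact_force: [1.7, -2.4, 5.6]
grip_width: 0.0737
```

Call:
play_rows([
  [0.73,0,0,0,0],
  [0.73,0,0,0,0],
  [0.73,0,0,0,0],
  [0.73,0,0,0,0],
  [0.73,0,0,0,0],
])

```text
clock: 8.05
tcp_pos: [0.5207, 0.0162, 0.0627]
orientation: [0.764, 1.433, -0.764]
contact_force: [0.6, -1.0, 4.7]
grip_width: 0.0743
```

```bash
python3 chk.py c7.png; python3 kz.py; python3 tp.py
```

```text
8.05 [0.5207 0.0162 0.0627] 0.0743 [ 0.57 -0.99  4.68] disp xy mm -0.4 -13.8 yaw -56.13
B tip ahead of TCP [-4.4 -3.7 -3.6] z range [-50.5 -47.  -41.6]
key z 39 [62.41121953 63.19902912 64.44358417]
tappet side pts 549 [[12.6, 34.7, 397.1], [-11.8, 38.1, 397.6], [-12.8, 40.0, 397.8], [12.5, 34.3, 396.0], [-11.9, 38.8, 396.6], [-13.1, 37.9, 396.4], [12.5, 33.4, 394.8], [-11.9, 40.0, 395.6]]
z81-90 y [ 9.1 18.7 35.4 37.7 38.3]
62 (-13.5, -10.5) 1 y [11.4 11.4 11.4]
62 (-10, 10) 12 y [27.7 29.7 31.1]
66 (-10, 10) 10 y [28.3 29.9 31.7]
66 (10.5, 13.5) 2 y [28.9 29.7 30.6]
70 (-13.5, -10.5) 2 y [ 8.4  9.7 11. ]
70 (-10, 10) 27 y [27.2 34.4 36.9]
70 (10.5, 13.5) 3 y [12.7 13.2 30.6]
74 (-13.5, -10.5) 1 y [11.4 11.4 11.4]
74 (-10, 10) 27 y [28.  35.2 38. ]
74 (10.5, 13.5) 7 y [12.8 25.7 30.8]
78 (-13.5, -10.5) 3 y [10.9 14.  14.9]
78 (-10, 10) 20 y [28.2 35.6 38.3]
78 (10.5, 13.5) 3 y [ 9.7 11.  13.2]
82 (-10, 10) 31 y [27.4 35.6 38.2]
82 (10.5, 13.5) 1 y [9.1 9.1 9.1]
86 (-10, 10) 22 y [27.7 36.4 37.9]
86 (10.5, 13.5) 2 y [29.2 29.4 29.7]
```

View pics/c7.png

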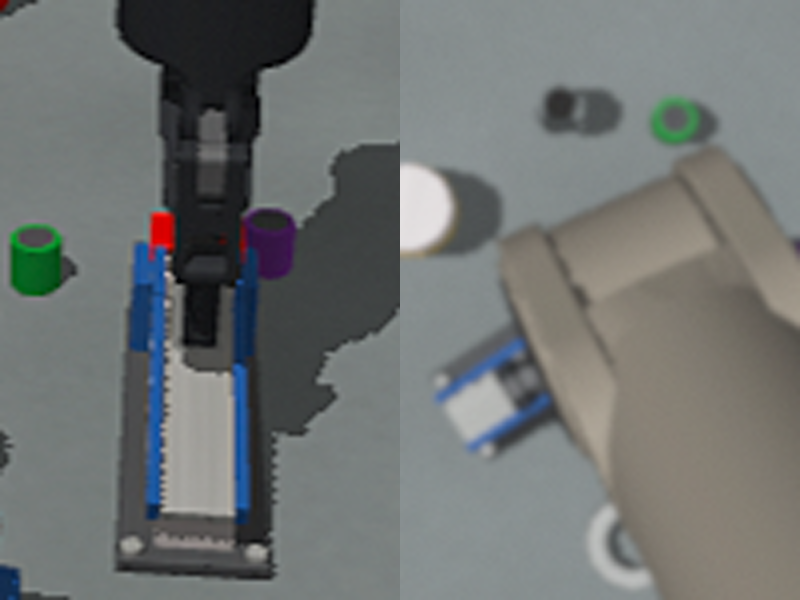

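Call:
play_rows([
  [0.73,0,0,0,0],
  [0.73,0,0,0,0],
  [0.73,0,0,0,0],
  [0.73,0,0,0,0],
  [0.73,0,0,0,0],
])

```text
clock: 8.65
tcp_pos: [0.5207, 0.0161, 0.0628]
orientation: [0.764, 1.433, -0.764]
contact_force: [-1.1, 1.3, 5.0]
grip_width: 0.0739
```

```bash
python3 chk.py c8.png; python3 kz.py
python3 - <<'E'
import cv2,numpy as np
a=cv2.imread('pics/c7.png').astype(int);b=cv2.imread('pics/c8.png').astype(int)
d=abs(a-b).max(2); print((d>40).sum(), d.max())
D=np.load('D.npy'); m=(abs(D[...,0])<16)&(abs(D[...,1]-7)<14)&(D[...,2]>60)&(D[...,2]<88)
print(D[m].round(0).tolist()[:40])
E
```

```text
8.65 [0.5207 0.0161 0.0628] 0.0739 [-1.06  1.28  4.99] disp xy mm -0.5 -13.9 yaw -56.14
B tip ahead of TCP [-5.6 -3.7 -3.3] z range [-50.3 -48.3 -41.9]
key z 38 [62.34262952 63.12068426 63.9250402 ]
tappet side pts 556 [[12.6, 32.5, 396.9], [-11.8, 38.5, 397.6], [-13.1, 36.5, 397.4], [12.5, 33.1, 395.9], [-11.9, 37.7, 396.4], [-13.3, 35.2, 396.1], [12.5, 34.0, 394.9], [-12.1, 37.1, 395.3]]
z81-90 y [ 9.7 15.5 35.5 37.9 38.8]
26 61
[[12.0, 10.0, 83.0], [12.0, 11.0, 82.0], [12.0, 12.0, 81.0], [-12.0, 11.0, 81.0], [12.0, 13.0, 80.0], [-12.0, 11.0, 80.0], [12.0, 16.0, 80.0], [-12.0, 14.0, 80.0], [15.0, -5.0, 64.0], [12.0, 15.0, 77.0], [-12.0, 13.0, 77.0], [-15.0, -7.0, 64.0], [15.0, -3.0, 63.0], [12.0, 14.0, 74.0], [-12.0, 11.0, 74.0], [-15.0, -6.0, 63.0], [14.0, -1.0, 62.0], [12.0, 13.0, 72.0], [-13.0, 7.0, 69.0], [-15.0, -3.0, 63.0], [14.0, 1.0, 62.0], [11.0, 13.0, 70.0], [-15.0, -0.0, 63.0], [14.0, 3.0, 61.0], [-15.0, 0.0, 61.0], [16.0, 6.0, 61.0], [14.0, 6.0, 61.0], [-15.0, 3.0, 61.0], [14.0, 8.0, 61.0], [-15.0, 6.0, 61.0], [-12.0, 11.0, 62.0], [-15.0, 9.0, 61.0], [-15.0, 12.0, 61.0]]
```

View pics/c8.png

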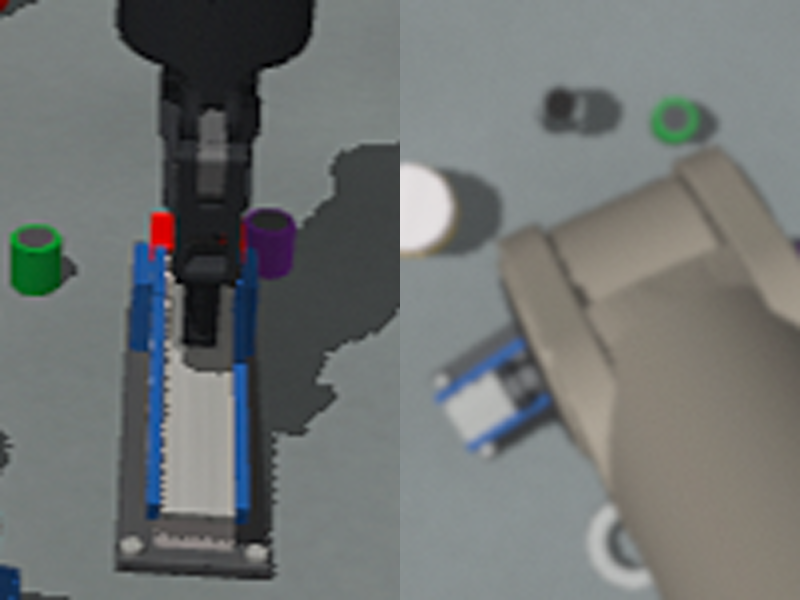

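The tappet's flanks are at y ≈ 11–14 and haven't changed between the last two pictures. The key is at 63.1 mm, about 8.9 mm down. Everything is still, so I'm handing in.

```bash
python3 -c "
from bench import r
print(r.hand_in())"; python3 st.py
```

```text
the job is handed in; nothing more can be done
None
the job is handed in; nothing more can be done
```

I handed the job in at about 8.7 s, with one finger holding the red key down and the other blocking the tappet on the chute. The hand-in gave no verdict.

**What I did:** I used the rightmost dispenser, the only one holding a bare-steel tappet. I pressed the key with the second finger already waiting just in front of the gate, so the tappet popped out gently against it. I then drew the hand 26 mm downhill and held it there.

**Last checks:**
- **Key:** it measured about 8.9 mm down, with an upward push of about 5 N.
- **Tappet position:** its flanks put its centre roughly 14–15 mm down the chute, standing on the floor.
- **Stillness:** pictures 0.6 s apart showed no movement.
- **Look-alikes and bystanders:** the green and purple look-alikes and the socket had not moved in the pictures. I did not re-measure the bystanders; the tin and race were only partly in view, and the arm stayed well clear of them.

**Not confirmed:** the finger's contact force on the tappet is too small to read on the wrist sensor, where sideways noise is about 1 N. I infer contact because the tappet followed the finger and is resting on a slippery slope. No checks failed or disagreed.

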